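# Put the billiard balls away in the tilt-out bin and shut it

### The job

Put the two billiard balls that sit on the rubber rings into the open tilt-out bin of the wooden cabinet, then push the bin's door fully shut, flush with the cabinet, so that it clicks in on its catch and stays shut by itself. Leave the other things on the table where they are.

Things in the scene. Friction and masses are not known exactly. Their poses are not given: they have to be found in the camera images.
- cabinet: Wooden cabinet, fixed, 340 mm wide (y), carcass 170 mm deep, 361 mm tall. Origin: on the table, middle of its front plane; x points into the cabinet, away from the robot, z up. Its thick top (underside 307 mm up, the lowest part) overhangs the front plane by 60 mm: reach under it with the tool tilted 35 to 50 degrees, fingers pointing down and into the cabinet.
- bin (a joint): Opening angle of the tilt-out bin (rad): 0 = door shut, flush, seated on the catch; grows as the top of the door tilts out to the robot, at most 0.55; starts at 0.45 to 0.53. Stiff hinge, stays where left. At about 0.07 the door meets a spring ball catch that leaves it ajar; a push of 8 to 15 N at the pull bar takes it over, then it is held shut.
- bin_hinge (a point): Hinge line of the bin, at the foot of the door's outer face, 30 mm above the table, in the cabinet's front plane; axes as the bin's (equal to the cabinet's when shut; z runs up the door).
- bin_edge (a point): Middle of the door's upper edge (in the middle of its 14 mm thickness); axes as the bin's. The door is 296 mm wide and 240 mm tall from the hinge.
- bin_pull (a point): Outermost point of the horizontal wooden pull bar on the door's outer face, at its middle: 170 mm above the hinge along the door and 32 mm out from its face. The bar is 110 mm long and 20 mm thick. Push here.
- bin_in (a point): Centre of the bin's inner floor; the bin is fixed behind the door. Inside 96 mm deep (x, from door to back wall) and 248 mm wide (y), z up the door. Back wall 122 mm and side walls 137 mm above this floor; the front wall is the door, 224 mm. Open at the top: balls go in between the door's upper edge and the overhang.
- ball_a_center (a point): Centre of the first of two equal white billiard balls, 57 mm in diameter, 0.17 kg, loose, resting on a rubber ring with its centre about 34 mm above the table.
- ball_b_center (a point): Centre of the second billiard ball, the same as the first.
- ring_a: Black rubber ring under the first ball, 60 mm across, 10 mm high, fixed. Origin: centre of its underside.
- ring_b: Black rubber ring under the second ball, the same.
- mug: White mug, bystander, 72 mm across, 85 mm tall, handle at its +y. Origin: centre of its underside.
- chalk: Cue chalk, bystander, 22 x 22 x 20 mm. Origin: centre of its underside.
- can: Plain aluminium drinks can, bystander, 66 mm across, 115 mm tall. Origin: centre of its underside.
- ball_a: The first billiard ball itself (its origin turns with it as it rolls: use ball_a_center).
- ball_b: The second billiard ball itself (its origin turns with it as it rolls: use ball_b_center).

How it is judged:
By the outcome, as a careful person would: the job done as asked, in the order asked, and still so for the second after the job is handed in, with the robot touching nothing.
It also fails if it takes over 58 s, if anything falls off the work surface, if the arm or the gripper's body presses on something with over 40 N, if the wrist force passes 120 N, or if a joint passes its speed limit or range.

### The arm

A 6-joint arm with a two-finger parallel gripper is mounted at the origin on the work surface. World frame = base frame: x ahead of the robot, y to its left, z up, the work surface at z = 0. Lengths are in m, angles in rad, forces in N, time in s.
With the tool pointing down it reaches from about 0.3 to 0.75 m from the base axis. Payload 8.5 kg.
Tool frame: the origin (TCP) lies on the centre line of the jaws, within the pads' length; the fingertips stand 25 mm ahead of it and the grasp point (between the pads) lies 6 mm ahead of it; z points along the fingers, y is the line along which they close (so a half turn about z gives the same grasp; the last joint's range is limited). The gripper opens to 88 mm and grips with 3 to 60 N. Pads are 18 mm wide; open, the fingers measure 123 mm over their backs; the gripper's body (75 mm by 187 mm) begins 45 mm behind the grasp point.
Start: joints at [0.915, 0.381, 1.297, -0, 1.464, -0.215], TCP at [0.235, 0.497, 0.264] pointing down, gripper open.
Joint ranges: [-3.11, 3.11], [-0.89, 2.33], [0.22, 2.48], [-1.42, 4.56], [0.17, 2.85], [-2.88, 2.88]. Speed limits (rad/s): [2.39, 2.39, 3.14, 3.14, 3.14, 3.14].

### API

Orientations are given as a unit quaternion [x, y, z, w].
In Python, from bench import robot gives the robot as it stands. The module is installed in compiled form; this text tells all that it offers.
- The arm moves only by the tool send_rows, never from a script. Its argument "moves" is a list of rows, each a list of 3 entries, a list of its own where there are three numbers: the opening, from -1 (shut) to 1 (fully open), then the shift along the tool's x, y, z in mm, then the turn about the tool's z in rad. A call has 1 to 5 rows; each row is the pose to reach, as a shift and turn from the pose commanded when the call began, along the tool's axes at that moment; what a row does not reach only later rows make up. A row lasts 1/12 s, in which the tool goes at most 41.7 mm and 7.16 degrees, less where a joint would pass 70% of its speed; a pose out of reach is approached as far as the arm can. A call with a gripper value outside its range is refused whole. The fingers move at their own pace and stop on an object; the grip force is fixed at half the most. Time passes only in rows, so rows that repeat a pose let the fingers close. It gives the time, the measured TCP pose, the force, the opening and the grip force at its end, in the units of the state.
- robot.read_state(): the state, without advancing time (a new reading comes with each control period).
- robot.get_image(name): name is "side" or "top" or "wrist"; returns the picture (480x640x3 uint8, red, green, blue); there is no depth.
- robot.camera_model(name): a dict with "fx", "fy", "cx", "cy" (pixels), "D" ([k1, k2, p1, p2, k3] as OpenCV has them; the pictures are not rectified), "cam_to_world" (4x4, takes a point from camera to world coordinates); the wrist camera has in their place "T_tool_cam" (4x4, takes a point from camera to tool coordinates, whose origin is the TCP and whose axes are the flange's). Camera axes: x right, y down, z forward; pixel columns grow to the right and rows downward; lengths in m; the calibration is good to about 2 mm. A picture is of the moment at which its call begins: read the wrist's pose just before it. camera_model takes no time and is no camera call.
- robot.sign_off(): hands the job in; it is judged then, once.
The state is a dict: "time": time; "joint_pos": joint angles; "qd": joint speeds; "effort": joint torques, N m; "tcp_pos": TCP position; "tcp_rot": TCP orientation; "wrist_force": force on the tool from outside, world axes, zero at the start; "torque": the same for the moment, N m; "opening": finger opening in m; "grip_force": force on a finger pad.
Only numpy, scipy, OpenCV 4.12 (cv2) and the standard library are available. Lean on these libraries where they do the work, as an engineer would, in place of code of your own. Each camera call takes 0.05 s, during which the arm holds its last target. There are 200 camera calls.

## Working session

There is one attempt and no reset: what is moved stays moved. The work goes in short steps, Python scripts to look and compute and a tool call to move; the robot and the scene stay as the last step left them, time stands still between calls to the robot, and variables do not carry over. Pictures are saved under pics/ and viewed, at most 10 in all, crops included, and the job is handed in when it is done.

Besides the shell and the picture viewer there is one more tool, called after "Emit:" in YAML: its name, and indented under it one key for each argument. send_rows: Moves the arm, as the interface text tells. Its arguments: {"type":"object","properties":{"moves":{"type":"array"}},"required":["moves"]}

```bash
mkdir -p pics
python3 - <<'E'
from bench import robot
import cv2,numpy as np
s=robot.read_state();print({k:np.round(v,3).tolist() for k,v in s.items()})
ims=[]
for n in("side","top"):
    im=robot.get_image(n)[:,:,::-1];cv2.imwrite(f"pics/{n}0.png",im)
    m=robot.camera_model(n);print(n,{k:np.round(v,4).tolist() for k,v in m.items()})
print({k:np.round(v,4).tolist() for k,v in robot.camera_model("wrist").items()})
E
```

```text
{'time': 0.0, 'joint_pos': [0.915, 0.381, 1.298, -0.0, 1.464, -0.215], 'qd': [-0.0, -0.0, 0.0, -0.002, -0.0, -0.001], 'effort': [0.001, -43.793, -22.455, 0.071, 0.035, -0.0], 'tcp_pos': [0.235, 0.497, 0.263], 'tcp_rot': [0.219, 0.976, -0.001, -0.0], 'wrist_force': [0.303, 0.275, 0.359], 'torque': [-0.007, -0.021, -0.015], 'grip_force': 0.0, 'opening': 0.088}
side {'fx': 443.5009, 'fy': 443.5009, 'cx': 313.5998, 'cy': 235.3553, 'D': [-0.0366, 0.0, 0.0, 0.0, 0.0], 'cam_to_world': [[0.994, -0.0689, 0.0845, 0.5161], [-0.1084, -0.7048, 0.7011, -0.627], [0.0113, -0.7061, -0.7081, 0.8258], [0.0, 0.0, 0.0, 1.0]]}
top {'fx': 573.9975, 'fy': 573.9975, 'cx': 326.1489, 'cy': 235.0753, 'D': [-0.0084, 0.0, 0.0, 0.0, 0.0], 'cam_to_world': [[-0.0127, -0.9849, 0.1728, 0.3931], [-0.9995, 0.0173, 0.0246, -0.0151], [-0.0273, -0.1724, -0.9846, 1.2627], [0.0, 0.0, 0.0, 1.0]]}
{'fx': 345.6907, 'fy': 345.6907, 'cx': 324.2338, 'cy': 235.087, 'D': [-0.0523, 0.0, 0.0, 0.0, 0.0], 'T_tool_cam': [[0.0012, -0.9496, -0.3135, 0.0818], [1.0, 0.001, 0.001, 0.0012], [-0.0006, -0.3135, 0.9496, -0.1217], [0.0, 0.0, 0.0, 1.0]]}
```

View pics/side0.png

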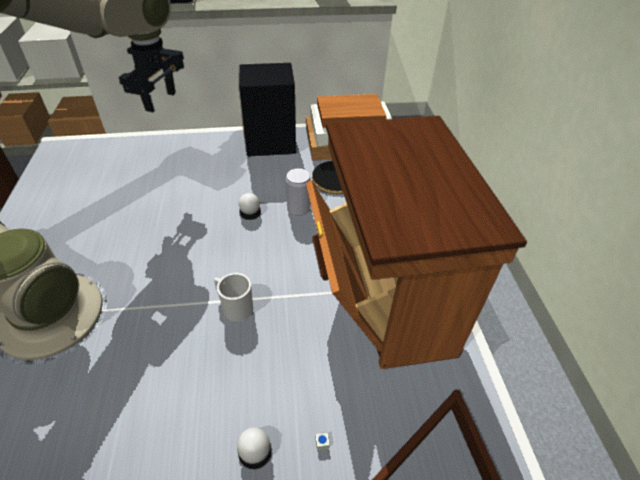

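View pics/top0.png

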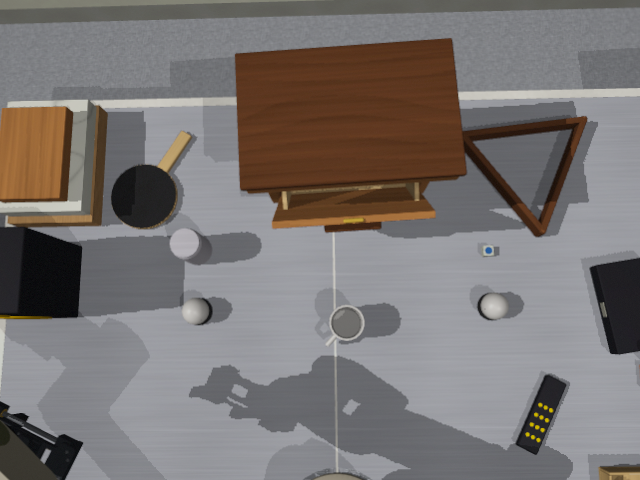

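The side view shows balls near (249,205) and (254,446), with the mug, can and chalk clear of them. The top view has balls at (196,311) and (494,306), the mug at (346,322), the cabinet top's front corners at about (241,190) and (465,178), and the door edge from (275,223) to (434,214).

```bash
cat > h.py <<'E'
from bench import robot
import cv2,numpy as np
from scipy.spatial.transform import Rotation as R
def cam(n,s=None):
    m=robot.camera_model(n);K=np.array([[m['fx'],0,m['cx']],[0,m['fy'],m['cy']],[0,0,1]])
    if n=='wrist':
        T=np.eye(4);T[:3,:3]=R.from_quat(s['tcp_rot']).as_matrix();T[:3,3]=s['tcp_pos'];T=T@np.array(m['T_tool_cam'])
    else:T=np.array(m['cam_to_world'])
    return K,np.array(m['D']),T
def ray(c,p):
    K,D,T=c;u=cv2.undistortPoints(np.array([[p]],float),K,D)[0,0]
    d=T[:3,:3]@[u[0],u[1],1];return T[:3,3],d/np.linalg.norm(d)
def onz(c,p,z):
    o,d=ray(c,p);return o+d*(z-o[2])/d[2]
def meet(r1,r2):
    A=sum(np.eye(3)-np.outer(d,d) for o,d in(r1,r2));b=sum((np.eye(3)-np.outer(d,d))@o for o,d in(r1,r2));return np.linalg.solve(A,b)
def proj(c,P):
    K,D,T=c;Ti=np.linalg.inv(T);return cv2.projectPoints(np.array(P,float).reshape(-1,3),cv2.Rodrigues(Ti[:3,:3])[0],Ti[:3,3],K,D)[0][:,0]
E
python3 - <<'E'
from h import *
t,s=cam('top'),cam('side')
it,is_=cv2.imread('pics/top0.png'),cv2.imread('pics/side0.png')
def blob(im,p,r=28):
    x,y=p;c=im[y-r:y+r,x-r:x+r].astype(int)
    m=((c.min(2)>95)&(c[...,2]>=c[...,0]-3)).astype(np.uint8)  # white/warm vs bluish table
    n,l,st,ce=cv2.connectedComponentsWithStats(m);k=1+np.argmax(st[1:,4])
    cs=max(cv2.findContours((l==k).astype(np.uint8),0,1)[0],key=len)
    (cx,cy),rr=cv2.minEnclosingCircle(cs);return (cx+x-r,cy+y-r),rr,st[k,4]
for n,pt,ps in(('A',(196,311),(249,205)),('B',(494,306),(254,446))):
    a=blob(it,pt);b=blob(is_,ps);print(n,a,b)
    print(' top',onz(t,a[0],.034),'side',onz(s,b[0],.034),'meet',meet(ray(t,a[0]),ray(s,b[0])))
for n,p,z in(('mug',(346,322),.085),('can',(186,243),.115),('chalk',(488,250),.02)):print(n,onz(t,p,z).round(3))
for n,p,z in(('TFL',(241,190),.361),('TFR',(465,178),.361),('TBL',(235,55),.361),('TBR',(452,38),.361),('doorL',(275,223),.245),('doorR',(434,214),.245)):print(n,onz(t,p,z).round(4))
for n,p,z in(('TFR',(376,256),.361),('TBR',(525,243),.361),('TFL',(328,118),.361),('TBL',(437,117),.361)):print('side',n,onz(s,p,z).round(4))
v=[cv2.resize(it[150:240,230:480],None,fx=3,fy=3,interpolation=2),cv2.resize(is_[100:380,290:540],None,fx=2,fy=2)]
cv2.imwrite('pics/c1.png',v[0]);cv2.imwrite('pics/c2.png',v[1])
E
```

```text
A ((194.0, 310.5), 13.647443771362305, np.int32(539)) ((248.5, 202.5), 10.700567245483398, np.int32(321))
 top [0.44991392 0.30059778 0.034     ] side [0.44812452 0.2995802  0.034     ] meet [0.44900029 0.30061943 0.0333069 ]
B ((494.81640625, 305.5703125), 14.270356178283691, np.int32(610)) ((253.39999961853027, 444.6000003814697), 18.042272567749023, np.int32(907))
 top [ 0.45131309 -0.33888345  0.034     ] side [ 0.452183   -0.33899459  0.034     ] meet [ 0.4517405  -0.33891607  0.03355852]
mug [ 0.42  -0.024  0.085]
can [0.583 0.3   0.115]
chalk [ 0.572 -0.335  0.02 ]
TFL [0.6282 0.1449 0.361 ]
TFR [ 0.641  -0.2178  0.361 ]
TBL [0.8645 0.1583 0.361 ]
TBR [ 0.8856 -0.2094  0.361 ]
doorL [0.5956 0.1028 0.245 ]
doorR [ 0.6069 -0.1846  0.245 ]
side TFR [ 0.6552 -0.2165  0.361 ]
side TBR [ 0.8809 -0.2131  0.361 ]
side TFL [0.6368 0.163  0.361 ]
side TBL [0.8598 0.1484 0.361 ]
```

View pics/c1.png

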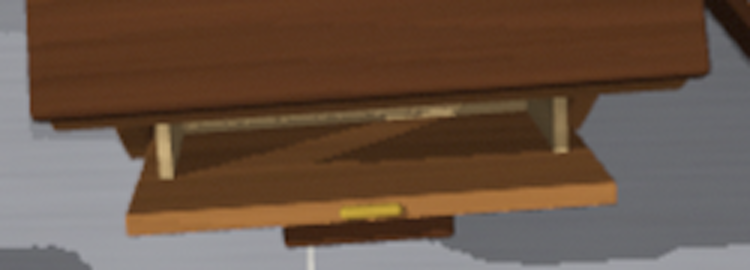

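View pics/c2.png

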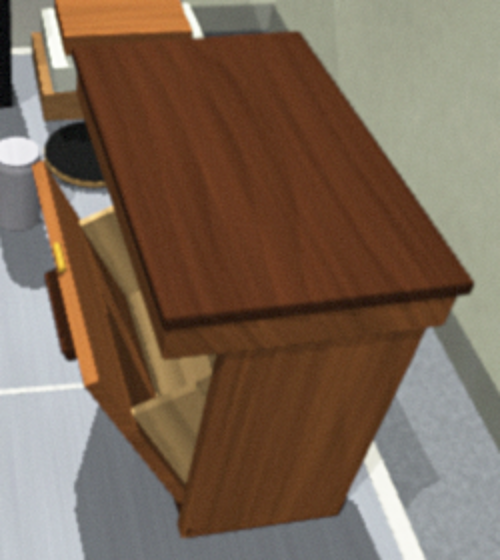

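Run:
```python
from h import *
t,s=cam('top'),cam('side')
L=onz(t,(240.7,190),.361);Rr=onz(t,(466.3,174.3),.361);print('top front',L.round(4),Rr.round(4))
print('side',onz(s,(372.5,261),.361).round(4),'bottom corner FR',onz(s,(383,366.5),0).round(4))
for p in((290+165/2,100+353/2),):print('under R',onz(s,p,.307).round(4))
for n,p in(('doorL',(272.7,224.7)),('doorR',(435.3,214.7)),('mid',(354,219.7)),('barL',(325,231)),('barR',(381,228))):print(n,onz(t,p,.245).round(4),onz(t,p,.19).round(4))
# stereo door right outer top corner: side crop (93,388)/2 ; left (37,163)/2
for pt,ps in(((435.3,216.5),(336.5,294)),((272.7,227.5),(308.5,181.5))):print('stereo',meet(ray(t,pt),ray(s,ps)).round(4))
print(meet(ray(t,(240.7,190)),ray(s,(328,119))).round(4),meet(ray(t,(466.3,174.3)),ray(s,(372.5,261))).round(4))
```

```text
top front [0.6282 0.1454 0.361 ] [ 0.6471 -0.2202  0.361 ]
side [ 0.6483 -0.2254  0.361 ] bottom corner FR [ 0.7147 -0.199   0.    ]
under R [ 0.6574 -0.2096  0.307 ]
doorL [0.5925 0.107  0.245 ] [0.6033 0.1136 0.19  ]
doorR [ 0.6056 -0.1869  0.245 ] [ 0.6171 -0.1962  0.19  ]
mid [ 0.5991 -0.0403  0.245 ] [ 0.6102 -0.0416  0.19  ]
barL [0.5792 0.0124 0.245 ] [0.5893 0.0139 0.19  ]
barR [ 0.5829 -0.0885  0.245 ] [ 0.5932 -0.0925  0.19  ]
stereo [ 0.606  -0.1875  0.2405]
stereo [0.5897 0.1071 0.2454]
[0.6302 0.1442 0.3689] [ 0.6491 -0.2214  0.3562]
```

Emit:
send_rows:
  moves:
    - [1,[-35,-4,-20],0]
    - [1,[-65,-8,-50],0]
    - [1,[-95,-12,-80],0]
    - [1,[-125,-16,-110],0]
    - [1,[-155,-20,-140],0]

```text
time: 0.52
tcp_pos: [0.3648, 0.4135, 0.4023]
tcp_rot: [0.219, 0.976, -0.0, -0.0]
wrist_force: [0.9, 0.3, -0.1]
opening: 0.0878
grip_force: 0.0
```

Emit:
send_rows:
  moves:
    - [1,[-30,-4,-30],0]
    - [1,[-60,-8,-60],0]
    - [1,[-90,-12,-90],0]
    - [1,[-120,-16,-120],0]
    - [1,[-150,-20,-150],0]

```text
time: 0.93
tcp_pos: [0.487, 0.3344, 0.5471]
tcp_rot: [0.219, 0.976, 0.0, 0.0]
wrist_force: [1.2, 0.7, 1.3]
opening: 0.0878
grip_force: 0.0
```

Emit:
send_rows:
  moves:
    - [1,[-38,0,-15],0]
    - [1,[-76,0,-30],0]
    - [1,[-114,0,-45],0]
    - [1,[-152,0,-60],0]
    - [1,[-190,0,-75],0]

```text
time: 1.35
tcp_pos: [0.5633, 0.2498, 0.5405]
tcp_rot: [0.219, 0.976, 0.005, 0.006]
wrist_force: [0.1, -0.4, 0.6]
opening: 0.0885
grip_force: 0.0
```

Run:
```python
from h import *
s=robot.read_state();print(s['time'],np.round(s['joint_pos'],3),s['tcp_pos'],s['tcp_rot'],s['wrist_force'])
```

```text
1.35 [ 0.224  0.553  0.223  0.005  2.35  -0.902] [0.56326376 0.24984231 0.54047479] [0.21891045 0.97571221 0.00484274 0.00636004] [ 0.06478021 -0.40842082  0.64341403]
```

Emit:
send_rows:
  moves:
    - [1,[-300,300,0],0]
    - [1,[-300,300,0],0]
    - [1,[-300,300,0],0]
    - [1,[-300,300,0],0]
    - [1,[-300,300,0],0]

```text
time: 1.77
tcp_pos: [0.6428, 0.2729, 0.4546]
tcp_rot: [0.219, 0.976, 0.01, 0.014]
wrist_force: [0.2, 0.3, 0.1]
opening: 0.0884
grip_force: 0.0
```

Run:
```python
from h import *
s=robot.read_state();print(s['time'],np.round(s['joint_pos'],3),s['tcp_pos'],s['tcp_rot'],s['wrist_force'])
```

```text
1.7667 [ 0.23   0.687  0.223  0.008  2.198 -0.895] [0.64282468 0.27289069 0.45455603] [0.2186592  0.97565335 0.01018838 0.01359735] [0.15821353 0.34973212 0.0843456 ]
```

Emit:
send_rows:
  moves:
    - [1,[0,0,0],0]

```text
time: 1.85
tcp_pos: [0.6436, 0.2729, 0.4517]
tcp_rot: [0.219, 0.976, 0.009, 0.011]
wrist_force: [-0.0, -0.3, -0.8]
opening: 0.0879
grip_force: 0.0
```

Run:
```python
from h import *
s=robot.read_state();print(s['time'],np.round(s['joint_pos'],3),s['tcp_pos'],s['tcp_rot'],s['wrist_force'])
```

```text
1.85 [ 0.23   0.69   0.226  0.008  2.198 -0.895] [0.64355444 0.27291765 0.45169918] [0.21879512 0.97566582 0.00897209 0.01115338] [-0.01094016 -0.27989682 -0.8269431 ]
```

Emit:
send_rows:
  moves:
    - [1,[-22,-23,-8],-0.12]
    - [1,[-44,-46,-16],-0.24]
    - [1,[-66,-69,-24],-0.36]
    - [1,[-87,-91,-32],-0.48]
    - [1,[-87,-91,-40],-0.49]

```text
time: 2.27
tcp_pos: [0.6637, 0.144, 0.4817]
tcp_rot: [-0.025, 0.999, 0.007, 0.023]
wrist_force: [-0.1, -0.1, -0.2]
opening: 0.0881
grip_force: 0.0
```

Emit:
send_rows:
  moves:
    - [1,[-300,0,-300],0]

```text
time: 2.35
tcp_pos: [0.663, 0.1431, 0.4882]
tcp_rot: [-0.024, 0.999, 0.01, 0.032]
wrist_force: [0.8, 0.7, -0.2]
opening: 0.0881
grip_force: 0.0
```

Emit:
send_rows:
  moves:
    - [1,[-300,0,-300],0]

```text
time: 2.43
tcp_pos: [0.6629, 0.1393, 0.4949]
tcp_rot: [-0.024, 0.999, 0.012, 0.043]
wrist_force: [0.0, 0.3, 0.2]
opening: 0.0883
grip_force: 0.0
```

Emit:
send_rows:
  moves:
    - [1,[-300,0,-300],0]

```text
time: 2.52
tcp_pos: [0.6626, 0.1349, 0.5015]
tcp_rot: [-0.024, 0.998, 0.014, 0.052]
wrist_force: [-0.0, -0.5, 0.1]
opening: 0.0882
grip_force: 0.0
```

Emit:
send_rows:
  moves:
    - [1,[-300,0,-300],0]

```text
time: 2.6
tcp_pos: [0.662, 0.1301, 0.5082]
tcp_rot: [-0.025, 0.998, 0.015, 0.062]
wrist_force: [-1.0, 0.5, 0.3]
opening: 0.0883
grip_force: 0.0
```

```bash
cat >> h.py <<'E'
def st():
    s=robot.read_state();M=R.from_quat(s['tcp_rot']).as_matrix()
    print(round(s['time'],2),'q',np.round(s['joint_pos'],3),'p',np.round(s['tcp_pos'],4),'tilt',round(np.degrees(np.arccos(-M[2,2])),2),'az',round(np.degrees(np.arctan2(M[1,2],M[0,2])),1),'y',M[:,1].round(3),'F',np.round(s['wrist_force'],1),'op',round(s['opening'],4));return s,M
E
python3 -c "from h import *;st()"
```

```text
2.6 q [ 0.008  0.608  0.222  0.04   2.188 -1.587] p [0.662  0.1301 0.5082] tilt 7.3 az 15.2 y [-0.051  0.998  0.027] F [-1.   0.5  0.3] op 0.0883
```

Emit:
send_rows:
  moves:
    - [1,[-300,0,-250],0]

```text
time: 2.68
tcp_pos: [0.6633, 0.1256, 0.5134]
tcp_rot: [-0.025, 0.997, 0.017, 0.072]
wrist_force: [0.2, 0.8, 0.2]
opening: 0.0881
grip_force: 0.0
```

Emit:
send_rows:
  moves:
    - [1,[-300,0,-250],0]

```text
time: 2.77
tcp_pos: [0.6649, 0.121, 0.5176]
tcp_rot: [-0.024, 0.996, 0.018, 0.081]
wrist_force: [0.3, 0.8, 0.2]
opening: 0.0882
grip_force: 0.0
```

Emit:
send_rows:
  moves:
    - [1,[-300,0,-250],0]

```text
time: 2.85
tcp_pos: [0.6658, 0.1167, 0.5225]
tcp_rot: [-0.024, 0.995, 0.02, 0.091]
wrist_force: [0.9, -0.7, -0.4]
opening: 0.0884
grip_force: 0.0
```

Emit:
send_rows:
  moves:
    - [1,[-300,0,-250],0]

```text
time: 2.93
tcp_pos: [0.6662, 0.1124, 0.5282]
tcp_rot: [-0.024, 0.994, 0.021, 0.1]
wrist_force: [0.1, -0.4, -0.0]
opening: 0.088
grip_force: 0.0
```

Emit:
send_rows:
  moves:
    - [1,[-300,0,-250],0]

```text
time: 3.02
tcp_pos: [0.6661, 0.1084, 0.5345]
tcp_rot: [-0.024, 0.993, 0.023, 0.11]
wrist_force: [-0.4, -0.4, 0.6]
opening: 0.088
grip_force: 0.0
```

Emit:
send_rows:
  moves:
    - [1,[-300,0,-250],0]

```text
time: 3.1
tcp_pos: [0.6656, 0.1044, 0.5412]
tcp_rot: [-0.024, 0.992, 0.024, 0.121]
wrist_force: [-0.0, 0.1, -0.4]
opening: 0.0881
grip_force: 0.0
```

Emit:
send_rows:
  moves:
    - [1,[-300,0,-250],0]

```text
time: 3.18
tcp_pos: [0.6647, 0.1006, 0.5481]
tcp_rot: [-0.024, 0.991, 0.026, 0.131]
wrist_force: [0.4, 0.3, 0.6]
opening: 0.0882
grip_force: 0.0
```

Emit:
send_rows:
  moves:
    - [1,[-300,0,-250],0]

```text
time: 3.27
tcp_pos: [0.6633, 0.0968, 0.5554]
tcp_rot: [-0.024, 0.989, 0.027, 0.141]
wrist_force: [0.6, 1.0, 0.1]
opening: 0.0878
grip_force: 0.0
```

```bash
python3 -c "from h import *;st()"
```

```text
3.27 q [-0.057  0.544  0.222  0.087  2.096 -1.621] p [0.6633 0.0968 0.5554] tilt 16.48 az 12.2 y [-0.054  0.997  0.047] F [0.6 1.  0.1] op 0.0878
```

Emit:
send_rows:
  moves:
    - [1,[-300,-150,-250],0]

```text
time: 3.35
tcp_pos: [0.6629, 0.0808, 0.563]
tcp_rot: [-0.025, 0.988, 0.028, 0.15]
wrist_force: [0.1, -0.1, -0.7]
opening: 0.0883
grip_force: 0.0
```

Emit:
send_rows:
  moves:
    - [1,[-300,-150,-250],0]

```text
time: 3.43
tcp_pos: [0.6625, 0.0623, 0.5698]
tcp_rot: [-0.024, 0.987, 0.029, 0.159]
wrist_force: [-0.3, -0.7, -0.7]
opening: 0.0879
grip_force: 0.0
```

Emit:
send_rows:
  moves:
    - [1,[-300,-150,-250],0]

```text
time: 3.52
tcp_pos: [0.6614, 0.0451, 0.5767]
tcp_rot: [-0.023, 0.985, 0.029, 0.169]
wrist_force: [0.4, 0.7, -0.6]
opening: 0.0884
grip_force: 0.0
```

```bash
python3 -c "from h import *;st()"
```

```text
3.52 q [-0.149  0.514  0.222  0.13   2.077 -1.685] p [0.6614 0.0451 0.5767] tilt 19.71 az 11.2 y [-0.056  0.997  0.05 ] F [ 0.4  0.7 -0.6] op 0.0884
```

Emit:
send_rows:
  moves:
    - [1,[-300,150,-200],0]

```text
time: 3.6
tcp_pos: [0.661, 0.0556, 0.5817]
tcp_rot: [-0.02, 0.983, 0.029, 0.178]
wrist_force: [0.6, 0.4, -0.3]
opening: 0.0878
grip_force: 0.0
```

Emit:
send_rows:
  moves:
    - [1,[-300,150,-200],0]

```text
time: 3.68
tcp_pos: [0.6594, 0.0724, 0.5873]
tcp_rot: [-0.022, 0.981, 0.031, 0.188]
wrist_force: [-0.2, -0.5, -0.3]
opening: 0.0883
grip_force: 0.0
```

Emit:
send_rows:
  moves:
    - [1,[-300,150,-200],0]

```text
time: 3.77
tcp_pos: [0.6573, 0.0872, 0.5931]
tcp_rot: [-0.023, 0.979, 0.032, 0.198]
wrist_force: [-0.3, 0.5, 0.1]
opening: 0.088
grip_force: 0.0
```

```bash
python3 -c "from h import *;st()"
```

```text
3.77 q [-0.082  0.494  0.222  0.116  2.032 -1.627] p [0.6573 0.0872 0.5931] tilt 23.15 az 10.6 y [-0.057  0.997  0.054] F [-0.3  0.5  0.1] op 0.088
```

Emit:
send_rows:
  moves:
    - [1,[-300,-60,-50],0]

```text
time: 3.85
tcp_pos: [0.6672, 0.0814, 0.5919]
tcp_rot: [-0.025, 0.977, 0.034, 0.21]
wrist_force: [-1.0, -0.1, -0.1]
opening: 0.088
grip_force: 0.0
```

Emit:
send_rows:
  moves:
    - [1,[-300,-60,-50],0]

```text
time: 3.93
tcp_pos: [0.6807, 0.0701, 0.5859]
tcp_rot: [-0.024, 0.975, 0.034, 0.219]
wrist_force: [-0.2, 0.3, 0.0]
opening: 0.088
grip_force: 0.0
```

Emit:
send_rows:
  moves:
    - [1,[-300,-60,-50],0]

```text
time: 4.02
tcp_pos: [0.6921, 0.0602, 0.5816]
tcp_rot: [-0.023, 0.973, 0.035, 0.228]
wrist_force: [0.3, -0.3, 0.5]
opening: 0.0879
grip_force: 0.0
```

Emit:
send_rows:
  moves:
    - [1,[-300,-60,-50],0]

```text
time: 4.1
tcp_pos: [0.7021, 0.0511, 0.5789]
tcp_rot: [-0.023, 0.97, 0.036, 0.238]
wrist_force: [-0.2, -0.2, 0.9]
opening: 0.088
grip_force: 0.0
```

Emit:
send_rows:
  moves:
    - [1,[-300,-60,-50],0]

```text
time: 4.18
tcp_pos: [0.7111, 0.0426, 0.5772]
tcp_rot: [-0.022, 0.968, 0.036, 0.248]
wrist_force: [-0.0, -0.0, 0.3]
opening: 0.088
grip_force: 0.0
```

Emit:
send_rows:
  moves:
    - [1,[-300,-60,-50],0]

```text
time: 4.27
tcp_pos: [0.7193, 0.0344, 0.5763]
tcp_rot: [-0.022, 0.965, 0.037, 0.259]
wrist_force: [0.2, 0.4, -0.0]
opening: 0.0879
grip_force: 0.0
```

Emit:
send_rows:
  moves:
    - [1,[-300,-60,-50],0]

```text
time: 4.35
tcp_pos: [0.7266, 0.0262, 0.5761]
tcp_rot: [-0.022, 0.962, 0.037, 0.27]
wrist_force: [0.2, -0.4, -0.7]
opening: 0.0882
grip_force: 0.0
```

Emit:
send_rows:
  moves:
    - [1,[-300,-60,-50],0]

```text
time: 4.43
tcp_pos: [0.7333, 0.018, 0.5765]
tcp_rot: [-0.021, 0.959, 0.037, 0.28]
wrist_force: [0.5, -0.4, 0.4]
opening: 0.0883
grip_force: 0.0
```

Emit:
send_rows:
  moves:
    - [1,[-300,-60,-50],0]

```text
time: 4.52
tcp_pos: [0.7392, 0.01, 0.5776]
tcp_rot: [-0.02, 0.956, 0.037, 0.291]
wrist_force: [-0.3, 0.2, 0.0]
opening: 0.0881
grip_force: 0.0
```

Emit:
send_rows:
  moves:
    - [1,[-300,-60,-50],0]

```text
time: 4.6
tcp_pos: [0.7444, 0.0022, 0.5794]
tcp_rot: [-0.02, 0.952, 0.037, 0.302]
wrist_force: [-0.8, -0.3, 0.3]
opening: 0.0883
grip_force: 0.0
```

```bash
python3 -c "from h import *;st()"
```

```text
4.6 q [-0.219  0.558  0.222  0.211  1.77  -1.726] p [0.7444 0.0022 0.5794] tilt 35.43 az 8.2 y [-0.06   0.996  0.059] F [-0.8 -0.3  0.3] op 0.0883
```

Emit:
send_rows:
  moves:
    - [1,[-300,60,-50],0]

```text
time: 4.68
tcp_pos: [0.7485, 0.0083, 0.5821]
tcp_rot: [-0.018, 0.949, 0.037, 0.312]
wrist_force: [-0.0, 0.2, 0.5]
opening: 0.0878
grip_force: 0.0
```

Emit:
send_rows:
  moves:
    - [1,[-300,60,-50],0]

```text
time: 4.77
tcp_pos: [0.7512, 0.0186, 0.5869]
tcp_rot: [-0.018, 0.945, 0.037, 0.323]
wrist_force: [-0.6, 0.6, 0.5]
opening: 0.088
grip_force: 0.0
```

Emit:
send_rows:
  moves:
    - [1,[-300,60,-50],0]

```text
time: 4.85
tcp_pos: [0.7534, 0.0275, 0.5922]
tcp_rot: [-0.018, 0.941, 0.038, 0.334]
wrist_force: [1.0, 0.2, 0.1]
opening: 0.0878
grip_force: 0.0
```

Emit:
send_rows:
  moves:
    - [1,[-300,60,-50],0]

```text
time: 4.93
tcp_pos: [0.7551, 0.0352, 0.5975]
tcp_rot: [-0.018, 0.938, 0.038, 0.345]
wrist_force: [-1.0, -0.4, -0.0]
opening: 0.088
grip_force: 0.0
```

```bash
cat >> h.py <<'E'
def goto(target,grasp=True,p=None,M=None):
    """tool shift mm that brings grasp point (or TCP) to target"""
    if M is None:
        s=robot.read_state();M=R.from_quat(s['tcp_rot']).as_matrix();p=np.array(s['tcp_pos'])
    g=p+(M[:,2]*.006 if grasp else 0);return (M.T@(np.array(target)-g)*1000).round(1)
E
python3 - <<'E'
from h import *
s,M=st();p=np.array(s['tcp_pos'])
print('M',M.round(3).tolist())
for n,t in(('aboveA',(.40,.3005,.16)),('A',(.449,.3005,.034)),('B',(.4515,-.339,.034))):
    print(n,goto(t))
E
```

```text
4.93 q [-0.167  0.549  0.222  0.193  1.681 -1.687] p [0.7551 0.0352 0.5975] tilt 40.66 az 7.4 y [-0.061  0.996  0.059] F [-1.  -0.4 -0. ] op 0.088
M [[-0.761, -0.061, 0.646], [-0.008, 0.996, 0.084], [-0.649, 0.059, -0.759]]
aboveA [552.  260.  118.9]
A [596.5 249.6 246.1]
B [ 599.5 -387.8  193.7]
```

Emit:
send_rows:
  moves:
    - [1,[36,15,8],0]
    - [1,[72,30,16],0]
    - [1,[108,45,25],0]
    - [1,[145,61,33],0]
    - [1,[181,76,41],0]

```text
time: 5.35
tcp_pos: [0.647, 0.1062, 0.4649]
tcp_rot: [-0.018, 0.938, 0.038, 0.345]
wrist_force: [0.8, 0.6, 0.6]
opening: 0.0882
grip_force: 0.0
```

Emit:
send_rows:
  moves:
    - [1,[36,15,8],0]
    - [1,[72,30,16],0]
    - [1,[108,45,25],0]
    - [1,[145,61,33],0]
    - [1,[181,76,41],0]

```text
time: 5.77
tcp_pos: [0.531, 0.1839, 0.3215]
tcp_rot: [-0.019, 0.938, 0.039, 0.345]
wrist_force: [1.3, -0.2, -0.6]
opening: 0.0882
grip_force: 0.0
```

Emit:
send_rows:
  moves:
    - [1,[36,15,8],0]
    - [1,[72,30,16],0]
    - [1,[108,45,25],0]
    - [1,[145,61,33],0]
    - [1,[181,76,41],0]

```text
time: 6.18
tcp_pos: [0.4301, 0.2511, 0.1949]
tcp_rot: [-0.017, 0.938, 0.037, 0.344]
wrist_force: [-0.2, -0.8, -0.1]
opening: 0.0881
grip_force: 0.0
```

Run:
```python
from h import *
s,M=st();print('A',goto((.449,.3005,.034)))
w=cam('wrist',s);im=robot.get_image('wrist')[:,:,::-1].copy()
q=proj(w,[.449,.3005,.034])[0];print('expected px',q)
cv2.imwrite('pics/w1.png',im)
```

```text
6.18 q [ 0.36   0.23   1.958 -0.538  0.301 -0.785] p [0.4301 0.2511 0.1949] tilt 40.52 az 7.1 y [-0.058  0.997  0.057] F [-0.2 -0.8 -0.1] op 0.0881
A [ 89.3  39.  132.5]
expected px [376.96714743 109.3895224 ]
```

View pics/w1.png

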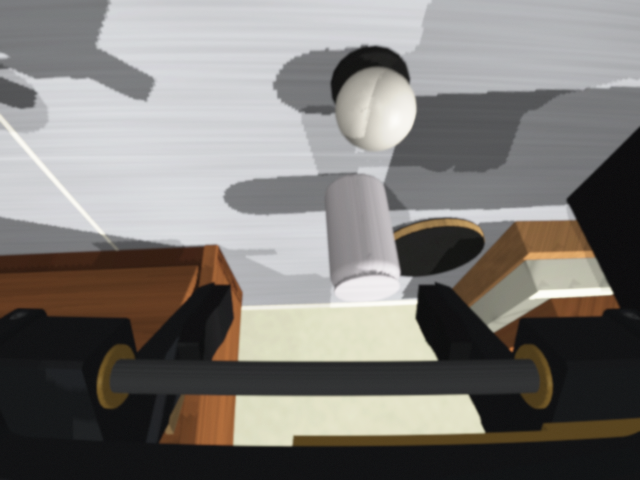

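Emit:
send_rows:
  moves:
    - [1,[0,0,0],0]
    - [1,[0,0,0],0]

```text
time: 6.4
tcp_pos: [0.4333, 0.2501, 0.1972]
tcp_rot: [-0.017, 0.938, 0.036, 0.345]
wrist_force: [-1.1, 0.4, 0.8]
opening: 0.0879
grip_force: 0.0
```

Run:
```python
from h import *
s,M=st();print('A',goto((.449,.3005,.034)))
```

```text
6.4 q [ 0.356  0.229  1.951 -0.526  0.305 -0.8  ] p [0.4333 0.2501 0.1972] tilt 40.65 az 7.0 y [-0.057  0.997  0.056] F [-1.1  0.4  0.8] op 0.0879
A [ 93.7  40.3 132. ]
```

Run:
```python
from h import *
print('hover',goto((.447,.3005,.105)))
```

```text
hover [49.1 44.4 76.8]
```

Emit:
send_rows:
  moves:
    - [1,[10,11,15],0]
    - [1,[20,22,30],0]
    - [1,[30,33,46],0]
    - [1,[40,40,62],0]
    - [1,[49,44,77],0]

```text
time: 6.82
tcp_pos: [0.444, 0.2976, 0.1144]
tcp_rot: [-0.015, 0.937, 0.035, 0.346]
wrist_force: [0.4, 0.1, 0.4]
opening: 0.0881
grip_force: 0.0
```

Emit:
send_rows:
  moves:
    - [1,[0,0,0],0]

```text
time: 6.9
tcp_pos: [0.4435, 0.2972, 0.1126]
tcp_rot: [-0.015, 0.938, 0.034, 0.345]
wrist_force: [-0.3, -0.6, -0.7]
opening: 0.0884
grip_force: 0.0
```

Run:
```python
from h import *
s,M=st();print('A',goto((.449,.3005,.034)))
```

```text
6.9 q [ 0.463  0.451  1.959 -1.338  0.229  0.112] p [0.4435 0.2972 0.1126] tilt 40.56 az 6.7 y [-0.053  0.997  0.054] F [-0.3 -0.6 -0.7] op 0.0884
A [46.7 -1.2 57.5]
```

Emit:
send_rows:
  moves:
    - [1,[9,0,12],0]
    - [1,[19,0,23],0]
    - [1,[28,0,35],0]
    - [1,[28,0,35],0]

```text
time: 7.23
tcp_pos: [0.451, 0.3074, 0.0845]
tcp_rot: [-0.014, 0.942, 0.03, 0.333]
wrist_force: [-0.2, -0.6, 1.1]
opening: 0.0877
grip_force: 0.0
```

Run:
```python
from h import *
s,M=st();print('A',goto((.449,.3005,.034)))
```

```text
7.23 q [ 0.477  0.521  1.936 -1.415  0.233  0.209] p [0.451  0.3074 0.0845] tilt 39.1 az 6.1 y [-0.048  0.998  0.048] F [-0.2 -0.6  1.1] op 0.0877
A [33.3 -9.2 31.5]
```

Emit:
send_rows:
  moves:
    - [1,[4,-9,0],0]
    - [1,[8,-9,4],0]

```text
time: 7.4
tcp_pos: [0.4488, 0.3001, 0.0829]
tcp_rot: [-0.014, 0.944, 0.029, 0.329]
wrist_force: [0.5, 0.0, -0.4]
opening: 0.088
grip_force: 0.0
```

Emit:
send_rows:
  moves:
    - [1,[6,-4,5],0]

```text
time: 7.48
tcp_pos: [0.4494, 0.2992, 0.0792]
tcp_rot: [-0.014, 0.945, 0.028, 0.326]
wrist_force: [0.5, -0.3, -0.2]
opening: 0.0882
grip_force: 0.0
```

Run:
```python
from h import *
s,M=st();print('A',goto((.449,.3005,.034)))
```

```text
7.48 q [ 0.46   0.524  1.949 -1.419  0.222  0.203] p [0.4494 0.2992 0.0792] tilt 38.19 az 5.8 y [-0.044  0.998  0.044] F [ 0.5 -0.3 -0.2] op 0.0882
A [28.2 -0.7 29.4]
```

Emit:
send_rows:
  moves:
    - [1,[10,-1,10],0]

```text
time: 7.57
tcp_pos: [0.4504, 0.3016, 0.0714]
tcp_rot: [-0.013, 0.947, 0.026, 0.321]
wrist_force: [0.6, -0.2, 0.4]
opening: 0.0882
grip_force: 0.0
```

Emit:
send_rows:
  moves:
    - [1,[8,-2,9],0]

```text
time: 7.65
tcp_pos: [0.4521, 0.3034, 0.0639]
tcp_rot: [-0.013, 0.948, 0.025, 0.317]
wrist_force: [-0.1, -0.0, -0.0]
opening: 0.0884
grip_force: 0.0
```

Emit:
send_rows:
  moves:
    - [1,[8,-2,9],0]

```text
time: 7.73
tcp_pos: [0.4537, 0.3047, 0.0568]
tcp_rot: [-0.013, 0.95, 0.023, 0.313]
wrist_force: [-0.4, -0.5, 0.2]
opening: 0.088
grip_force: 0.0
```

Run:
```python
from h import *
s,M=st();print('A',goto((.449,.3005,.034)))
```

```text
7.73 q [ 0.467  0.575  1.93  -1.421  0.225  0.216] p [0.4537 0.3047 0.0568] tilt 36.54 az 5.0 y [-0.039  0.999  0.036] F [-0.4 -0.5  0.2] op 0.088
A [17.4 -4.9  9.3]
```

Emit:
send_rows:
  moves:
    - [1,[9,-5,5],0]

```text
time: 7.82
tcp_pos: [0.4524, 0.303, 0.0525]
tcp_rot: [-0.013, 0.951, 0.022, 0.308]
wrist_force: [0.9, -0.2, -0.1]
opening: 0.0879
grip_force: 0.0
```

Emit:
send_rows:
  moves:
    - [1,[9,-4,5],0]

```text
time: 7.9
tcp_pos: [0.4503, 0.3016, 0.0485]
tcp_rot: [-0.012, 0.952, 0.02, 0.304]
wrist_force: [-0.5, 0.6, -0.2]
opening: 0.0882
grip_force: 0.0
```

Run:
```python
from h import *
s,M=st();print('A',goto((.449,.3005,.034)))
```

```text
7.9 q [ 0.463  0.587  1.937 -1.421  0.222  0.218] p [0.4503 0.3016 0.0485] tilt 35.49 az 4.5 y [-0.035  0.999  0.031] F [-0.5  0.6 -0.2] op 0.0882
A [ 9.5 -1.5  5.1]
```

Emit:
send_rows:
  moves:
    - [1,[12,-3,6],0]

```text
time: 7.98
tcp_pos: [0.4472, 0.3021, 0.0433]
tcp_rot: [-0.011, 0.954, 0.018, 0.299]
wrist_force: [0.5, 0.3, -0.3]
opening: 0.0881
grip_force: 0.0
```

Emit:
send_rows:
  moves:
    - [1,[6,-2,3],0]

```text
time: 8.07
tcp_pos: [0.4453, 0.3022, 0.0404]
tcp_rot: [-0.011, 0.955, 0.017, 0.297]
wrist_force: [0.2, -0.5, -0.6]
opening: 0.088
grip_force: 0.0
```

Run:
```python
from h import *
s,M=st();print('A',goto((.449,.3005,.034)))
```

```text
8.07 q [ 0.47   0.6    1.942 -1.421  0.225  0.227] p [0.4453 0.3022 0.0404] tilt 34.58 az 4.0 y [-0.032  0.999  0.026] F [ 0.2 -0.5 -0.6] op 0.088
A [ 0.6 -2.   1.3]
```

Emit:
send_rows:
  moves:
    - [-1,[0,0,0],0]
    - [-1,[0,0,0],0]
    - [-1,[0,0,0],0]
    - [-1,[0,0,0],0]
    - [-1,[0,0,0],0]

```text
time: 8.48
tcp_pos: [0.4462, 0.2994, 0.0417]
tcp_rot: [-0.01, 0.954, 0.014, 0.298]
wrist_force: [0.5, -28.5, 13.4]
opening: 0.0571
grip_force: 13.5
```

Run:
```python
from h import *
s,M=st();print('A',goto((.449,.3005,.034)),s['grip_force'])
```

```text
8.48 q [ 0.468  0.597  1.943 -1.421  0.233  0.227] p [0.4462 0.2994 0.0417] tilt 34.75 az 3.2 y [-0.027  0.999  0.02 ] F [  0.5 -28.5  13.4] op 0.0571
A [2.1 0.9 2. ] 13.453735895454884
```

Emit:
send_rows:
  moves:
    - [-1,[-6,0,-8],0]
    - [-1,[-12,0,-16],0]
    - [-1,[-23,0,-32],0]
    - [-1,[-40,0,-56],0]
    - [-1,[-57,0,-80],0]

```text
time: 8.9
tcp_pos: [0.4471, 0.2991, 0.1308]
tcp_rot: [-0.011, 0.955, 0.016, 0.297]
wrist_force: [0.1, 0.6, -1.6]
opening: 0.0558
grip_force: 30.0
```

Run:
```python
from h import *
s,M=st();print(s['grip_force'],'pre',goto((.50,.02,.40)),M.round(3).tolist())
```

```text
8.9 q [ 0.463  0.413  1.863 -0.653  0.371 -0.577] p [0.4471 0.2991 0.1308] tilt 34.56 az 3.7 y [-0.03   0.999  0.024] F [ 0.1  0.6 -1.6] op 0.0558
29.99964013695717 pre [-193.  -274.1 -208. ] [[-0.824, -0.03, 0.566], [-0.011, 0.999, 0.037], [-0.567, 0.024, -0.824]]
```

Emit:
send_rows:
  moves:
    - [-1,[-22,-22,-22],0]
    - [-1,[-44,-44,-44],0]
    - [-1,[-66,-66,-66],0]
    - [-1,[-88,-88,-88],0]
    - [-1,[-110,-110,-110],0]

```text
time: 9.32
tcp_pos: [0.4784, 0.1855, 0.2835]
tcp_rot: [-0.011, 0.954, 0.017, 0.299]
wrist_force: [0.7, -0.5, -1.7]
opening: 0.0558
grip_force: 30.0
```

Emit:
send_rows:
  moves:
    - [-1,[-20,-20,-20],0]
    - [-1,[-40,-40,-40],0]
    - [-1,[-48,-78,-30],0]
    - [-1,[-57,-116,-18],0]
    - [-1,[-66,-154,-6],0]

```text
time: 9.73
tcp_pos: [0.5341, 0.0316, 0.3209]
tcp_rot: [-0.011, 0.954, 0.016, 0.299]
wrist_force: [0.4, 0.3, -2.1]
opening: 0.056
grip_force: 30.0
```

Emit:
send_rows:
  moves:
    - [-1,[0,0,0],0]

```text
time: 9.82
tcp_pos: [0.5359, 0.0272, 0.3191]
tcp_rot: [-0.008, 0.954, 0.015, 0.298]
wrist_force: [0.7, -0.3, -2.3]
opening: 0.056
grip_force: 30.0
```

Run:
```python
from h import *
s,M=st();print(s['grip_force'],'pre',goto((.55,.0,.31)),'in',goto((.624,.0,.270)))
for n in('top','side'):cv2.imwrite(f'pics/{n}1.png',robot.get_image(n)[:,:,::-1])
```

```text
9.82 q [-0.243  0.116  1.621  0.229  0.834 -1.935] p [0.5359 0.0272 0.3191] tilt 34.7 az 3.3 y [-0.023  0.999  0.023] F [ 0.7 -0.3 -2.3] op 0.056
29.999341405928135 pre [ -6.3 -27.7   8.6] in [-44.4 -30.4  83.6]
```

Run:
```python
import cv2
a=cv2.imread('pics/side1.png')[90:330,230:480];cv2.imwrite('pics/c3.png',cv2.resize(a,None,fx=2.4,fy=2.4))
```

```text
(no output)
```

View pics/c3.png

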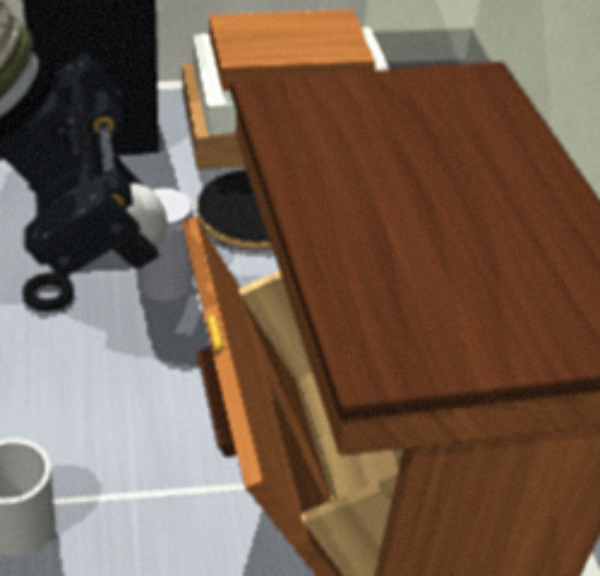

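Emit:
send_rows:
  moves:
    - [-1,[-6,-25,9],0]
    - [-1,[-6,-28,9],0]
    - [-1,[-6,-28,9],0]

```text
time: 10.17
tcp_pos: [0.5449, 0.0059, 0.3155]
tcp_rot: [-0.011, 0.954, 0.016, 0.298]
wrist_force: [-0.1, 0.3, -1.9]
opening: 0.0557
grip_force: 30.0
```

Run:
```python
from h import *
s,M=st();print('in',goto((.624,.0,.270)))
```

```text
10.17 q [-0.292  0.135  1.609  0.271  0.84  -2.008] p [0.5449 0.0059 0.3155] tilt 34.74 az 3.8 y [-0.03   0.999  0.025] F [-0.1  0.3 -1.9] op 0.0557
in [-39.   -9.4  76.2]
```

The picture shows the ball held at crop (148,215), just in front of the door edge, and ring A empty at (48,292). Inserting now.

Emit:
send_rows:
  moves:
    - [-1,[-10,-4,19],0]
    - [-1,[-20,-8,38],0]
    - [-1,[-30,-9,57],0]
    - [-1,[-39,-9,76],0]
    - [-1,[-39,-9,76],0]

```text
time: 10.58
tcp_pos: [0.6219, 0.0015, 0.2734]
tcp_rot: [-0.011, 0.955, 0.017, 0.297]
wrist_force: [0.8, 0.3, -2.3]
opening: 0.0558
grip_force: 30.0
```

Run:
```python
from h import *
s,M=st();print('in',goto((.624,.0,.270)))
```

```text
10.58 q [-0.255  0.31   1.5    0.262  0.769 -1.985] p [0.6219 0.0015 0.2734] tilt 34.65 az 3.9 y [-0.032  0.999  0.025] F [ 0.8  0.3 -2.3] op 0.0558
in [ 0.2 -1.7 -2. ]
```

Emit:
send_rows:
  moves:
    - [0.6,[0,0,0],0]
    - [0.6,[0,0,0],0]
    - [0.6,[0,0,0],0]
    - [0.6,[0,0,0],0]
    - [0.6,[0,0,0],0]

```text
time: 11.0
tcp_pos: [0.6204, -0.0001, 0.2763]
tcp_rot: [-0.011, 0.954, 0.016, 0.299]
wrist_force: [0.6, 0.9, 0.0]
opening: 0.0705
grip_force: 0.0
```

Emit:
send_rows:
  moves:
    - [0.6,[5,0,-18],0]
    - [0.6,[15,0,-38],0]
    - [0.6,[27,0,-60],0]
    - [0.6,[36,0,-78],0]
    - [0.6,[36,-20,-100],0]

```text
time: 11.42
tcp_pos: [0.5325, -0.0222, 0.3362]
tcp_rot: [-0.012, 0.954, 0.017, 0.298]
wrist_force: [0.8, -0.5, 0.3]
opening: 0.0707
grip_force: 0.0
```

Run:
```python
from h import *
s,M=st();print('overB',goto((.40,-.339,.18)),'B',goto((.4515,-.339,.034)))
for n in('top','side'):cv2.imwrite(f'pics/{n}2.png',robot.get_image(n)[:,:,::-1])
a=cv2.imread('pics/side2.png')[90:330,230:480];cv2.imwrite('pics/c4.png',cv2.resize(a,None,fx=2.4,fy=2.4))
```

```text
11.42 q [-0.37   0.097  1.591  0.31   0.918 -2.087] p [ 0.5325 -0.0222  0.3362] tilt 34.68 az 4.0 y [-0.032  0.999  0.026] F [ 0.8 -0.5  0.3] op 0.0707
overB [ 201.6 -316.2   34.8] B [ 242.2 -321.6  184. ]
```

View pics/c4.png

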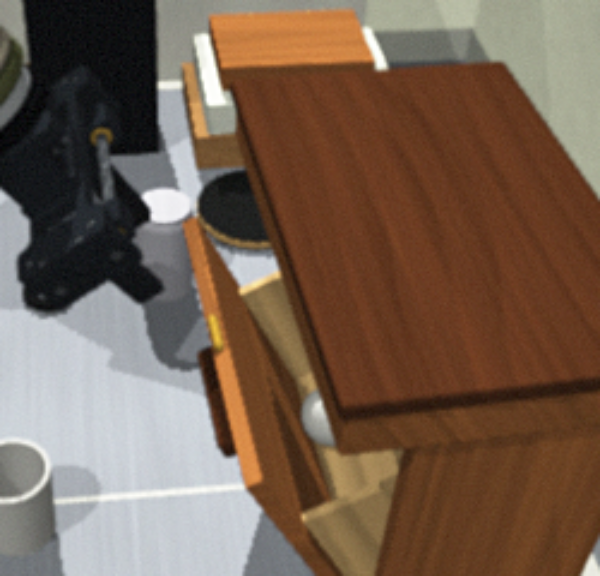

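```bash
cat > kin.py <<'E'
from h import *
from scipy.optimize import least_squares
D=[([.915,.381,1.298,0,1.464,-.215],[.235,.497,.263]),([.224,.553,.223,.005,2.35,-.902],[.5633,.2498,.5405]),([.23,.69,.226,.008,2.198,-.895],[.6436,.2729,.4517]),
([.008,.608,.222,.04,2.188,-1.587],[.662,.1301,.5082]),([-.149,.514,.222,.13,2.077,-1.685],[.6614,.0451,.5767]),([-.167,.549,.222,.193,1.681,-1.687],[.7551,.0352,.5975]),
([.356,.229,1.951,-.526,.305,-.8],[.4333,.2501,.1972]),([.463,.451,1.959,-1.338,.229,.112],[.4435,.2972,.1126]),([.47,.6,1.942,-1.421,.225,.227],[.4453,.3022,.0404]),
([-.243,.116,1.621,.229,.834,-1.935],[.5359,.0272,.3191]),([-.255,.31,1.5,.262,.769,-1.985],[.6219,.0015,.2734]),([-.37,.097,1.591,.31,.918,-2.087],[.5325,-.0222,.3362])]
e=lambda a,t:R.from_euler(a,t).as_matrix()
def fk(q,k):
    d,d1,ax,az,bx,bz,cx,L=k;q=np.array(q)
    F=e('z',q[0])@e('y',q[1]+q[2]);W=F@e('z',q[3])@e('y',q[4])
    return e('z',q[0])@([0,d,d1]+e('y',q[1])@[ax,0,az])+F@[bx,0,bz]+W@[cx,0,L],W@e('z',q[5])
r=least_squares(lambda k:np.concatenate([fk(q,k)[0]-p for q,p in D]),[.12,.3,0,.4,0,.35,0,.25],loss='soft_l1',f_scale=.003)
K=r.x
lo=np.array([-3.11,-.89,.22,-1.42,.17,-2.88]);hi=np.array([3.11,2.33,2.48,4.56,2.85,2.88])
def ik(p,M,q0,C):
    f=lambda q:np.concatenate([(fk(q,K)[0]-p)*5,(R.from_matrix(fk(q,K)[1]@C@M.T)).as_rotvec()])
    s=least_squares(f,np.clip(q0,lo+.01,hi-.01),bounds=(lo,hi));return s.x,s.cost
E
python3 - <<'E'
from kin import *
print(K.round(4),np.abs(r.fun).max())
s=robot.read_state();M=R.from_quat(s['tcp_rot']).as_matrix();q=np.array(s['joint_pos'])
p,W=fk(q,K);C=W.T@M;print(p-s['tcp_pos'],C.round(3).tolist())
p0=np.array(s['tcp_pos']);qq=q
for flip in(0,1):
  Mf=M@e('z',np.pi) if flip else M
  for g in((.4,-.2,.25),(.42,-.339,.15),(.4515,-.339,.034)):
    pt=np.array(g)-M[:,2]*.006
    best=min((ik(pt,Mf,q0,C) for q0 in [q+np.array([-.5,0,0,a,b,c]) for a in(0,1,2) for b in(-.4,0) for c in(-.5,.5,2,3.5)]),key=lambda x:x[1])
    print(flip,g,best[0].round(2),best[1])
E
```

```text
[ 1.174e-01  1.305e-01  0.000e+00  5.368e-01  1.030e-01  3.508e-01
 -1.000e-04  2.252e-01] 0.0005444676166017071
[ 1.26529695e-04 -1.52801546e-04  4.44768676e-05] [[-0.0, -1.0, -0.0], [1.0, -0.0, 0.0], [-0.0, -0.0, 1.0]]
0 (0.4, -0.2, 0.25) [-1.    0.06  1.89  0.63  0.97 -2.88] 0.0002831488984701605
0 (0.42, -0.339, 0.15) [-1.17  0.4   1.84  0.9   0.85  2.88] 0.0038692829843741347
0 (0.4515, -0.339, 0.034) [-1.08  0.64  1.84  1.02  0.66  2.78] 6.368785225669352e-29
1 (0.4, -0.2, 0.25) [-1.01  0.06  1.9   0.66  0.97  0.21] 1.6958017717765747e-31
1 (0.42, -0.339, 0.15) [-1.14  0.4   1.79  0.77  0.87 -0.08] 1.702608640397346e-31
1 (0.4515, -0.339, 0.034) [-1.08  0.64  1.84  1.02  0.66 -0.36] 2.3361640040641817e-31
```

Emit:
send_rows:
  moves:
    - [1,[0,0,-10],0.12]
    - [1,[5,-5,-20],0.24]
    - [1,[10,-10,-30],0.36]
    - [1,[20,-20,-30],0.48]
    - [1,[30,-30,-30],0.6]

```text
time: 11.93
tcp_pos: [0.4938, -0.0557, 0.3433]
tcp_rot: [0.274, 0.914, 0.104, 0.281]
wrist_force: [0.7, 0.6, -0.1]
opening: 0.0881
grip_force: 0.0
```

Emit:
send_rows:
  moves:
    - [1,[0,0,0],0.12]
    - [1,[0,0,0],0.24]
    - [1,[0,0,0],0.36]
    - [1,[0,0,0],0.48]
    - [1,[0,0,0],0.6]

```text
time: 12.35
tcp_pos: [0.4941, -0.0556, 0.3428]
tcp_rot: [0.533, 0.792, 0.182, 0.237]
wrist_force: [-0.8, 0.8, 0.0]
opening: 0.0877
grip_force: 0.0
```

Run:
```python
from h import *
s,M=st();p=np.array(s['tcp_pos'])
tg=np.array([.43,-.339,.13]);d=tg-(p+M[:,2]*.006);print(d,np.linalg.norm(d))
rem=0
a0=np.arctan2(M[2,1],-M[2,0]) # roll about z from nominal
print('x_z,y_z',M[2,:2])
for i in range(3):
    Mi=M@R.from_euler('z',.6*i).as_matrix();print(i,(Mi.T@d/3*1000).round(0))
```

```text
12.35 q [-0.494  0.027  1.649  0.376  0.968 -1.017] p [ 0.4941 -0.0556  0.3428] tilt 34.76 az 3.7 y [0.757 0.366 0.541] F [-0.8  0.8  0. ] op 0.0877
[-0.06754588 -0.28367131 -0.20789573] 0.35812356877073503
x_z,y_z [-0.18011327  0.54099652]
0 [-68. -89.  41.]
1 [-107.  -35.   41.]
2 [-108.   31.   41.]
```

Emit:
send_rows:
  moves:
    - [1,[-14,-18,8],0.12]
    - [1,[-27,-36,16],0.24]
    - [1,[-41,-54,24],0.36]
    - [1,[-54,-71,33],0.48]
    - [1,[-68,-89,41],0.6]

```text
time: 12.77
tcp_pos: [0.4721, -0.1509, 0.273]
tcp_rot: [0.743, 0.599, 0.244, 0.172]
wrist_force: [1.2, -0.2, -0.2]
opening: 0.0881
grip_force: 0.0
```

Emit:
send_rows:
  moves:
    - [1,[-21,-7,8],0.12]
    - [1,[-43,-14,16],0.24]
    - [1,[-64,-21,24],0.36]
    - [1,[-86,-28,33],0.48]
    - [1,[-107,-35,41],0.6]

```text
time: 13.18
tcp_pos: [0.4503, -0.2465, 0.2036]
tcp_rot: [0.887, 0.353, 0.284, 0.092]
wrist_force: [0.3, -0.5, 0.3]
opening: 0.0883
grip_force: 0.0
```

Emit:
send_rows:
  moves:
    - [1,[-22,6,8],0.12]
    - [1,[-43,12,16],0.24]
    - [1,[-65,19,24],0.36]
    - [1,[-86,25,33],0.48]
    - [1,[-108,31,41],0.6]

```text
time: 13.6
tcp_pos: [0.4284, -0.3412, 0.134]
tcp_rot: [0.951, 0.075, 0.299, 0.004]
wrist_force: [1.1, -0.4, -0.0]
opening: 0.0883
grip_force: 0.0
```

Emit:
send_rows:
  moves:
    - [1,[0,0,0],0.07]
    - [1,[0,0,0],0.14]
    - [1,[0,0,0],0.14]

```text
time: 13.85
tcp_pos: [0.4285, -0.3406, 0.1344]
tcp_rot: [0.954, 0.01, 0.298, -0.017]
wrist_force: [-0.4, -0.3, -0.2]
opening: 0.0877
grip_force: 0.0
```

Run:
```python
from h import *
s,M=st();print('hover',goto((.4515,-.339,.085)),'B',goto((.4515,-.339,.034)))
w=cam('top');im=robot.get_image('top')[:,:,::-1].copy()
print(proj(w,[.4515,-.339,.034]))
cv2.imwrite('pics/top3.png',im)
```

```text
13.85 q [-1.118  0.444  1.784  0.793  0.833 -0.093] p [ 0.4285 -0.3406  0.1344] tilt 34.74 az 3.8 y [ 0.028 -0.999 -0.026] F [-0.4 -0.3 -0.2] op 0.0877
hover [-9.2  0.4 47.8] B [-38.3   1.7  89.7]
[[494.86629405 305.48053138]]
```

Straight descent to B, then close.

Emit:
send_rows:
  moves:
    - [1,[-5,0,24],0]
    - [1,[-9,0,48],0]
    - [1,[-19,1,62],0]
    - [1,[-29,1,76],0]
    - [1,[-38,2,90],0]

```text
time: 14.32
tcp_pos: [0.4488, -0.3391, 0.0387]
tcp_rot: [0.954, 0.013, 0.298, -0.016]
wrist_force: [0.7, 0.5, 0.3]
opening: 0.0879
grip_force: 0.0
```

Emit:
send_rows:
  moves:
    - [0.5,[0,0,0],0]
    - [-1,[0,0,0],0]
    - [-1,[0,0,0],0]
    - [-1,[0,0,0],0]
    - [-1,[0,0,0],0]

```text
time: 14.73
tcp_pos: [0.4488, -0.3398, 0.0407]
tcp_rot: [0.954, 0.012, 0.299, -0.015]
wrist_force: [-0.7, 4.9, 2.5]
opening: 0.0571
grip_force: 3.0
```

Run:
```python
from h import *
s,M=st();print('B',goto((.4515,-.339,.034)),s['grip_force'])
```

```text
14.73 q [-1.077  0.633  1.829  1.004  0.663 -0.343] p [ 0.4488 -0.3398  0.0407] tilt 34.84 az 3.6 y [ 0.032 -0.999 -0.022] F [-0.7  4.9  2.5] op 0.0571
B [-1.6 -0.5  1. ] 3.0106601491570473
```

Emit:
send_rows:
  moves:
    - [-1,[0,0,0],0]
    - [-1,[6,0,-8],0]
    - [-1,[17,0,-25],0]
    - [-1,[34,0,-49],0]
    - [-1,[51,0,-74],0]

```text
time: 15.15
tcp_pos: [0.4479, -0.3415, 0.1301]
tcp_rot: [0.954, 0.011, 0.298, -0.016]
wrist_force: [0.3, -0.9, -1.7]
opening: 0.0556
grip_force: 30.0
```

Run:
```python
from h import *
s,M=st();print('via',goto((.49,-.20,.33)),'pre',goto((.55,-.08,.31)),s['grip_force'])
t=cam('top');im=cv2.imread('pics/top3.png')
cv2.imwrite('pics/c5.png',cv2.resize(im[130:260,220:480],None,fx=3,fy=3,interpolation=2))
```

```text
15.15 q [-1.08   0.468  1.752  0.791  0.818 -0.059] p [ 0.4479 -0.3415  0.1301] tilt 34.69 az 3.8 y [ 0.031 -0.999 -0.025] F [ 0.3 -0.9 -1.7] op 0.0556
via [ 149.8 -145.  -141.1] pre [ 189.2 -262.6  -86.1] 30.00074453651905
```

View pics/c5.png

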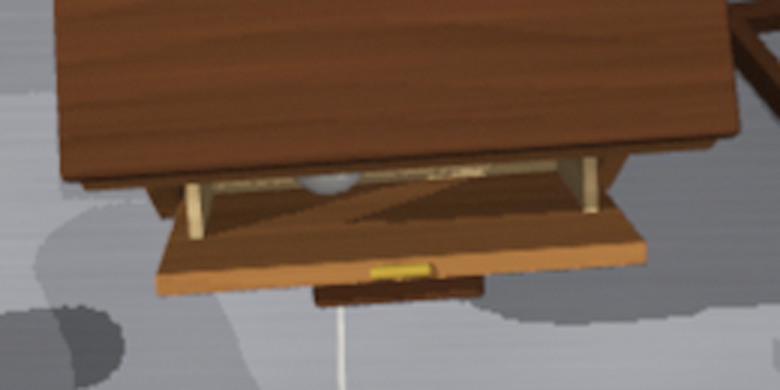

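The top view shows ball A low in the bin at crop (330,180), left of the middle. The door is unmoved. Ball B goes in further right.

Emit:
send_rows:
  moves:
    - [-1,[23,-22,-21],0]
    - [-1,[45,-44,-42],0]
    - [-1,[67,-65,-64],0]
    - [-1,[90,-87,-85],0]
    - [-1,[112,-109,-106],0]

```text
time: 15.57
tcp_pos: [0.4763, -0.2341, 0.2846]
tcp_rot: [0.954, 0.011, 0.298, -0.016]
wrist_force: [-0.2, -0.1, -0.8]
opening: 0.0555
grip_force: 30.0
```

Emit:
send_rows:
  moves:
    - [-1,[19,-18,-17],0]
    - [-1,[38,-36,-35],0]
    - [-1,[51,-74,-17],0]
    - [-1,[64,-113,1],0]
    - [-1,[77,-153,20],0]

```text
time: 15.98
tcp_pos: [0.5422, -0.0882, 0.3162]
tcp_rot: [0.954, 0.011, 0.299, -0.015]
wrist_force: [1.6, -0.8, -1.7]
opening: 0.0558
grip_force: 30.0
```

Emit:
send_rows:
  moves:
    - [-1,[0,0,0],0]
    - [-1,[0,0,0],0]

```text
time: 16.15
tcp_pos: [0.5421, -0.0873, 0.3152]
tcp_rot: [0.954, 0.013, 0.298, -0.017]
wrist_force: [0.1, -0.7, -1.5]
opening: 0.0556
grip_force: 30.0
```

Run:
```python
from h import *
s,M=st();print('pre',goto((.55,-.085,.31)),'in',goto((.627,-.085,.27)),s['grip_force'])
```

```text
16.15 q [-0.508  0.15   1.591  0.403  0.915  0.866] p [ 0.5421 -0.0873  0.3152] tilt 34.73 az 4.0 y [ 0.036 -0.999 -0.024] F [ 0.1 -0.7 -1.5] op 0.0556
pre [ 3.6 -1.9  2.9] in [44.1  1.8 79.5] 30.00118151307106
```

Emit:
send_rows:
  moves:
    - [-1,[11,0,20],0]
    - [-1,[22,0,40],0]
    - [-1,[33,1,60],0]
    - [-1,[44,2,79],0]
    - [-1,[44,2,79],0]

```text
time: 16.57
tcp_pos: [0.6247, -0.0902, 0.2738]
tcp_rot: [0.954, 0.01, 0.298, -0.016]
wrist_force: [0.9, 0.4, -2.4]
opening: 0.0552
grip_force: 30.0
```

Emit:
send_rows:
  moves:
    - [0.6,[0,0,0],0]
    - [0.6,[0,0,0],0]
    - [0.6,[0,0,0],0]
    - [0.6,[0,0,0],0]
    - [0.6,[0,0,0],0]

```text
time: 16.98
tcp_pos: [0.6229, -0.0886, 0.2765]
tcp_rot: [0.954, 0.011, 0.299, -0.016]
wrist_force: [0.1, 0.0, 0.5]
opening: 0.0705
grip_force: 0.0
```

Emit:
send_rows:
  moves:
    - [0.6,[-5,0,-18],0]
    - [0.6,[-15,0,-38],0]
    - [0.6,[-27,0,-60],0]
    - [0.6,[-36,0,-78],0]
    - [0,[-36,-20,-110],0]

```text
time: 17.4
tcp_pos: [0.529, -0.0742, 0.344]
tcp_rot: [0.955, 0.01, 0.296, -0.016]
wrist_force: [0.2, 0.2, 0.1]
opening: 0.0659
grip_force: 0.0
```

Run:
```python
from h import *
s,M=st()
im=robot.get_image('top')[:,:,::-1];cv2.imwrite('pics/top4.png',im);im2=robot.get_image('side')[:,:,::-1];cv2.imwrite('pics/side4.png',im2)
a=cv2.resize(im[150:250,220:480],None,fx=2.5,fy=2.5);b=cv2.resize(im2[120:320,280:480],None,fx=1.6,fy=1.6)
c=np.zeros((max(250,320),650+320,3),np.uint8);c=np.zeros((580,650,3),np.uint8);c[:250]=a;c[255:575,:320]=b;cv2.imwrite('pics/c6.png',c)
```

```text
17.4 q [-0.493  0.099  1.565  0.369  0.982  0.928] p [ 0.529  -0.0742  0.344 ] tilt 34.54 az 3.7 y [ 0.028 -0.999 -0.025] F [0.2 0.2 0.1] op 0.0659
```

View pics/c6.png

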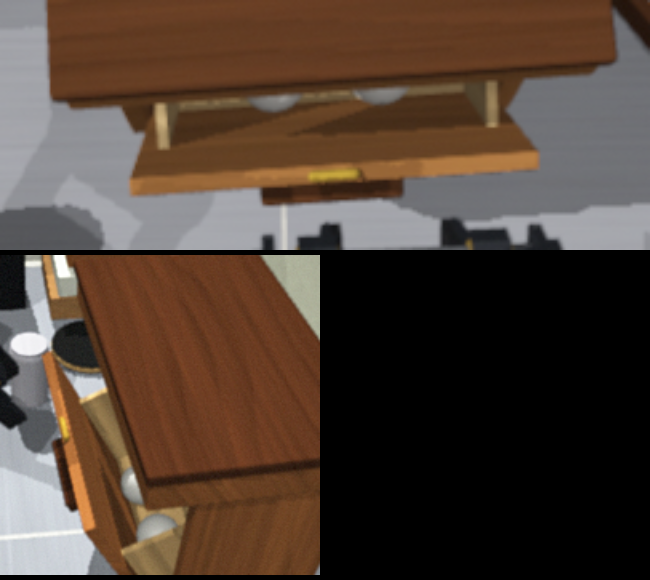

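Both balls are in the bin, at (272,100) and (381,95). Next I raise the arm to steepen the tilt to about 45° for the push.

Emit:
send_rows:
  moves:
    - [-1,[29,-12,-11],0]
    - [-1,[58,-24,-22],0]
    - [-1,[87,-36,-34],0]
    - [-1,[116,-48,-45],0]
    - [-1,[144,-60,-56],0]

```text
time: 17.92
tcp_pos: [0.6157, -0.0125, 0.4768]
tcp_rot: [0.954, 0.011, 0.299, -0.016]
wrist_force: [0.2, -0.9, 0.5]
opening: 0.0246
grip_force: 0.0
```

Emit:
send_rows:
  moves:
    - [-1,[29,-12,-11],0]
    - [-1,[58,-24,-22],0]
    - [-1,[87,-36,-34],0]
    - [-1,[116,-48,-45],0]
    - [-1,[144,-60,-56],0]

```text
time: 18.33
tcp_pos: [0.6983, 0.0459, 0.6037]
tcp_rot: [0.954, 0.012, 0.299, -0.016]
wrist_force: [0.1, -1.0, 0.7]
opening: 0.0007
grip_force: 0.0
```

```bash
python3 -c "from h import *;st()"
```

```text
18.33 q [-0.142  0.462  0.317  0.12   1.763  1.464] p [0.6983 0.0459 0.6037] tilt 34.86 az 3.7 y [ 0.032 -0.999 -0.023] F [ 0.1 -1.   0.7] op 0.0007
```

Emit:
send_rows:
  moves:
    - [-1,[300,0,-50],0]

```text
time: 18.42
tcp_pos: [0.7101, 0.0464, 0.6117]
tcp_rot: [0.952, 0.012, 0.305, -0.017]
wrist_force: [-47.1, -3.1, -5.4]
opening: 0.0002
grip_force: 0.0
```

Emit:
send_rows:
  moves:
    - [-1,[300,0,-50],0]

```text
time: 18.5
tcp_pos: [0.7193, 0.0432, 0.6059]
tcp_rot: [0.951, 0.011, 0.31, -0.018]
wrist_force: [1.6, -0.3, -1.6]
opening: 0.0003
grip_force: 0.0
```

Emit:
send_rows:
  moves:
    - [-1,[300,0,-50],0]

```text
time: 18.58
tcp_pos: [0.7228, 0.0414, 0.6149]
tcp_rot: [0.944, 0.011, 0.328, -0.017]
wrist_force: [0.2, -0.7, 0.4]
opening: 0.0003
grip_force: 0.0
```

Emit:
send_rows:
  moves:
    - [-1,[300,0,-50],0]

```text
time: 18.67
tcp_pos: [0.725, 0.0403, 0.6219]
tcp_rot: [0.94, 0.011, 0.342, -0.017]
wrist_force: [-0.1, -0.1, 0.1]
opening: 0.0005
grip_force: 0.0
```

Emit:
send_rows:
  moves:
    - [-1,[300,0,-50],0]

```text
time: 18.75
tcp_pos: [0.7276, 0.0391, 0.6267]
tcp_rot: [0.936, 0.011, 0.353, -0.018]
wrist_force: [0.3, 0.1, -0.3]
opening: 0.0004
grip_force: 0.0
```

Emit:
send_rows:
  moves:
    - [-1,[300,0,-50],0]

```text
time: 18.83
tcp_pos: [0.7301, 0.038, 0.6313]
tcp_rot: [0.931, 0.011, 0.363, -0.018]
wrist_force: [-0.7, -0.1, 0.3]
opening: 0.0006
grip_force: 0.0
```

Emit:
send_rows:
  moves:
    - [-1,[300,0,-50],0]

```text
time: 18.92
tcp_pos: [0.7322, 0.0369, 0.6362]
tcp_rot: [0.927, 0.011, 0.374, -0.019]
wrist_force: [-0.4, -0.5, -0.5]
opening: 0.0005
grip_force: 0.0
```

Emit:
send_rows:
  moves:
    - [-1,[300,0,-50],0]

```text
time: 19.0
tcp_pos: [0.7336, 0.0358, 0.6417]
tcp_rot: [0.923, 0.011, 0.384, -0.019]
wrist_force: [0.1, 1.8, 0.5]
opening: 0.0006
grip_force: 0.0
```

```bash
python3 -c "from h import *;st()"
```

```text
19.0 q [-0.161  0.494  0.221  0.158  1.648  1.464] p [0.7336 0.0358 0.6417] tilt 45.24 az 3.6 y [ 0.035 -0.999 -0.028] F [0.1 1.8 0.5] op 0.0006
```

```bash
cat >> h.py <<'E'
def lead(target):
    s,M=st();L=np.array(s['tcp_pos'])+M[:,2]*.025+M[:,0]*.009;print('lead now',L.round(4))
    return (M.T@(np.array(target)-L)*1000).round(1)
E
python3 -c "
from h import *
print(lead((.47,-.045,.42)),lead((.55,-.045,.168)))"
```

```text
19.0 q [-0.161  0.494  0.221  0.158  1.648  1.464] p [0.7336 0.0358 0.6417] tilt 45.24 az 3.6 y [ 0.035 -0.999 -0.028] F [0.1 1.8 0.5] op 0.0006
lead now [0.7577 0.037  0.6305]
19.0 q [-0.161  0.494  0.221  0.158  1.648  1.464] p [0.7336 0.0358 0.6417] tilt 45.24 az 3.6 y [ 0.035 -0.999 -0.028] F [0.1 1.8 0.5] op 0.0006
lead now [0.7577 0.037  0.6305]
[-352.5   77.7  -59.3] [-474.9   87.4  174.8]
```

Emit:
send_rows:
  moves:
    - [-1,[-35,8,-6],0]
    - [-1,[-70,16,-12],0]
    - [-1,[-106,23,-18],0]
    - [-1,[-141,31,-24],0]
    - [-1,[-176,39,-30],0]

```text
time: 19.42
tcp_pos: [0.5912, -0.004, 0.5386]
tcp_rot: [0.923, 0.011, 0.384, -0.019]
wrist_force: [0.8, 0.4, 0.8]
opening: 0.0006
grip_force: 0.0
```

Emit:
send_rows:
  moves:
    - [-1,[-35,8,-6],0]
    - [-1,[-70,16,-12],0]
    - [-1,[-106,23,-18],0]
    - [-1,[-141,31,-24],0]
    - [-1,[-176,39,-30],0]

```text
time: 19.83
tcp_pos: [0.4475, -0.0451, 0.4346]
tcp_rot: [0.923, 0.011, 0.384, -0.018]
wrist_force: [-0.2, -0.1, 0.8]
opening: 0.0002
grip_force: 0.0
```

Emit:
send_rows:
  moves:
    - [-1,[-16,1,30],0]
    - [-1,[-32,2,60],0]
    - [-1,[-47,4,90],0]
    - [-1,[-63,5,120],0]
    - [-1,[-63,5,120],0]

```text
time: 20.25
tcp_pos: [0.4887, -0.045, 0.3004]
tcp_rot: [0.925, 0.01, 0.379, -0.021]
wrist_force: [-0.3, 0.5, -0.6]
opening: 0.0007
grip_force: 0.0
```

```bash
python3 -c "
from h import *
print(lead((.55,-.045,.168)))"
```

```text
20.25 q [-0.524  0.023  1.862  0.667  0.683  0.623] p [ 0.4887 -0.045   0.3004] tilt 44.64 az 3.8 y [ 0.034 -0.999 -0.031] F [-0.3  0.5 -0.6] op 0.0007
lead now [ 0.5127 -0.0438  0.2889]
[-58.3   6.2 112.2]
```

Emit:
send_rows:
  moves:
    - [-1,[-15,1,28],0]
    - [-1,[-29,3,56],0]
    - [-1,[-44,4,84],0]
    - [-1,[-58,6,112],0]
    - [-1,[-58,6,112],0]

```text
time: 20.67
tcp_pos: [0.5283, -0.0468, 0.1822]
tcp_rot: [0.924, 0.011, 0.381, -0.021]
wrist_force: [-0.1, -0.0, 0.1]
opening: 0.0006
grip_force: 0.0
```

```bash
python3 -c "
from h import *
for t in (.47,.4,.3,.2,.1,.05):
    out=.17*np.sin(t)+.032*np.cos(t);z=.03+.17*np.cos(t)-.032*np.sin(t)
    print(t,(.7-out,z),lead((.7-out,-.043,z)))" | grep -v -e lead -e ^20
```

```text
0.47 (np.float64(0.5944791462633078), np.float64(0.16707424786107575)) [27.3 -1.  32.5]
0.4 (np.float64(0.604324929999437), np.float64(0.17411898202661366)) [39.3 -0.8 34.5]
0.3 (np.float64(0.6191907972155528), np.float64(0.18295055653819017)) [56.  -0.6 38.7]
0.2 (np.float64(0.6348640832739199), np.float64(0.19025389964756914)) [72.3 -0.3 44.5]
0.1 (np.float64(0.6511881858811424), np.float64(0.1959560387645659)) [87.9  0.2 52. ]
0.05 (np.float64(0.6595435328913457), np.float64(0.19818821085048258)) [95.4  0.4 56.3]
```

Push along the arc, first to about θ≈0.2.

Emit:
send_rows:
  moves:
    - [-1,[14,0,16],0]
    - [-1,[27,0,32],0]
    - [-1,[33,0,33],0]
    - [-1,[39,0,34],0]

```text
time: 21.0
tcp_pos: [0.5801, -0.045, 0.1913]
tcp_rot: [0.923, 0.011, 0.384, -0.019]
wrist_force: [-1.5, -0.7, -1.6]
opening: 0.0005
grip_force: 0.7
```

Emit:
send_rows:
  moves:
    - [-1,[8,0,2],0]
    - [-1,[17,0,4],0]
    - [-1,[25,0,7],0]
    - [-1,[33,0,10],0]

```text
time: 21.33
tcp_pos: [0.61, -0.0446, 0.2085]
tcp_rot: [0.923, 0.011, 0.384, -0.019]
wrist_force: [0.6, 0.3, -0.2]
opening: 0.0003
grip_force: 0.2
```

```bash
python3 -c "
from h import *
for t in (.2,.1,.05,0,-.05):
    out=.17*np.sin(t)+.032*np.cos(t);z=.03+.17*np.cos(t)-.032*np.sin(t)
    print(t,(.7-out,z),lead((.7-out,-.043,z)))"
```

```text
21.33 q [-0.382  0.357  1.744  0.821  0.428  0.513] p [ 0.61   -0.0446  0.2085] tilt 45.22 az 3.5 y [ 0.034 -0.999 -0.027] F [ 0.6  0.3 -0.2] op 0.0003
lead now [ 0.6341 -0.0435  0.1972]
0.2 (np.float64(0.6348640832739199), np.float64(0.19025389964756914)) [-4.4 -0.3  5.5]
21.33 q [-0.382  0.357  1.744  0.821  0.428  0.513] p [ 0.61   -0.0446  0.2085] tilt 45.22 az 3.5 y [ 0.034 -0.999 -0.027] F [ 0.6  0.3 -0.2] op 0.0003
lead now [ 0.6341 -0.0435  0.1972]
0.1 (np.float64(0.6511881858811424), np.float64(0.1959560387645659)) [11.2  0.1 13.1]
21.33 q [-0.382  0.357  1.744  0.821  0.428  0.513] p [ 0.61   -0.0446  0.2085] tilt 45.22 az 3.5 y [ 0.034 -0.999 -0.027] F [ 0.6  0.3 -0.2] op 0.0003
lead now [ 0.6341 -0.0435  0.1972]
0.05 (np.float64(0.6595435328913457), np.float64(0.19818821085048258)) [18.6  0.3 17.4]
21.33 q [-0.382  0.357  1.744  0.821  0.428  0.513] p [ 0.61   -0.0446  0.2085] tilt 45.22 az 3.5 y [ 0.034 -0.999 -0.027] F [ 0.6  0.3 -0.2] op 0.0003
lead now [ 0.6341 -0.0435  0.1972]
0 (np.float64(0.6679999999999999), np.float64(0.2)) [25.9  0.6 22.1]
21.33 q [-0.382  0.357  1.744  0.821  0.428  0.513] p [ 0.61   -0.0446  0.2085] tilt 45.22 az 3.5 y [ 0.034 -0.999 -0.027] F [ 0.6  0.3 -0.2] op 0.0003
lead now [ 0.6341 -0.0435  0.1972]
-0.05 (np.float64(0.6765364504433764), np.float64(0.201386877683806)) [32.9  0.8 27.2]
```

```bash
cat >> h.py <<'E'
def door(im):
    t=cam('top');h=cv2.cvtColor(im,cv2.COLOR_BGR2HSV).astype(int)
    m=(h[...,0]>6)&(h[...,0]<16)&(h[...,2]>130)&(h[...,1]>120)
    for c in(282,290,300,410,420,430):
        r=np.where(m[185:245,c])[0]+185
        print(c,(r.min(),r.max()) if len(r) else None,end=' ')
    print()
E
python3 -c "
from h import *
door(cv2.imread('pics/top0.png'));im=robot.get_image('top')[:,:,::-1].copy();cv2.imwrite('pics/top5.png',im);door(im)
t=cam('top')
for th in (.47,.2,.15,.1,0):
    o=.24*np.sin(th);z=.03+.24*np.cos(th);print(th,proj(t,[[.705-o,-.14,z]]).round(1))"
```

```text
282 (np.int64(221), np.int64(227)) 290 (np.int64(220), np.int64(226)) 300 (np.int64(220), np.int64(225)) 410 (np.int64(212), np.int64(218)) 420 (np.int64(212), np.int64(218)) 430 (np.int64(211), np.int64(217)) 
282 None 290 None 300 None 410 None 420 None 430 None 
0.47 [[409.3 220.3]]
0.2 [[409.4 184.5]]
0.15 [[409.3 177.8]]
0.1 [[409.1 171.1]]
0 [[408.7 158. ]]
```

Emit:
send_rows:
  moves:
    - [-1,[2,0,5],0]
    - [-1,[6,0,9],0]
    - [-1,[11,0,13],0]

```text
time: 21.63
tcp_pos: [0.6265, -0.0437, 0.2036]
tcp_rot: [0.924, 0.011, 0.382, -0.019]
wrist_force: [-0.0, -0.6, -0.2]
opening: 0.0007
grip_force: 0.0
```

Emit:
send_rows:
  moves:
    - [-1,[4,0,2],0]
    - [-1,[7,0,4],0]

```text
time: 21.8
tcp_pos: [0.6343, -0.0433, 0.2049]
tcp_rot: [0.924, 0.011, 0.382, -0.02]
wrist_force: [-16.5, -1.7, 4.0]
opening: 0.0007
grip_force: 8.3
```

Emit:
send_rows:
  moves:
    - [-1,[2,0,2],0]
    - [-1,[4,0,3],0]

```text
time: 21.97
tcp_pos: [0.6374, -0.0432, 0.2056]
tcp_rot: [0.924, 0.011, 0.381, -0.019]
wrist_force: [-10.2, -1.8, 4.3]
opening: 0.0005
grip_force: 5.0
```

```bash
python3 -c "
from h import *
print(lead((.668,-.043,.2)))"
```

```text
21.97 q [-0.357  0.401  1.673  0.747  0.437  0.605] p [ 0.6374 -0.0432  0.2056] tilt 44.86 az 3.6 y [ 0.035 -0.999 -0.028] F [-10.2  -1.8   4.3] op 0.0005
lead now [ 0.6614 -0.0421  0.1942]
[8.8 1.  0.5]
```

Emit:
send_rows:
  moves:
    - [-1,[2,0,2],0]
    - [-1,[4,0,3],0]

```text
time: 22.13
tcp_pos: [0.6436, -0.043, 0.206]
tcp_rot: [0.924, 0.011, 0.381, -0.02]
wrist_force: [-15.8, -2.6, 3.4]
opening: 0.0002
grip_force: 8.1
```

Emit:
send_rows:
  moves:
    - [-1,[2,0,2],0]
    - [-1,[4,0,3],0]

```text
time: 22.3
tcp_pos: [0.6449, -0.0428, 0.2058]
tcp_rot: [0.925, 0.011, 0.379, -0.02]
wrist_force: [-70.3, -12.8, 26.7]
opening: 0.0001
grip_force: 35.1
```

```bash
python3 -c "
from h import *
print(lead((.668,-.043,.2)))"
```

```text
22.3 q [-0.35   0.412  1.65   0.715  0.446  0.642] p [ 0.6449 -0.0428  0.2058] tilt 44.59 az 3.7 y [ 0.036 -0.999 -0.028] F [-70.3 -12.8  26.7] op 0.0001
lead now [ 0.6689 -0.0416  0.1943]
[ 3.3  1.2 -4.7]
```

Force shot up at the predicted shut position (lead x = 0.669), so the door is against its stop. Backing off.

Emit:
send_rows:
  moves:
    - [-1,[-4,0,-4],0]
    - [-1,[-10,0,-10],0]
    - [-1,[-24,0,-24],0]
    - [-1,[-48,0,-48],0]
    - [-1,[-72,0,-72],0]

```text
time: 22.72
tcp_pos: [0.5465, -0.0463, 0.2068]
tcp_rot: [0.924, 0.011, 0.382, -0.02]
wrist_force: [0.5, -0.0, 0.4]
opening: 0.0006
grip_force: 0.0
```

Emit:
send_rows:
  moves:
    - [-1,[0,0,-25],0]
    - [-1,[0,0,-50],0]
    - [-1,[0,0,-75],0]
    - [-1,[0,0,-75],0]

```text
time: 23.05
tcp_pos: [0.4932, -0.0499, 0.2628]
tcp_rot: [0.923, 0.011, 0.384, -0.018]
wrist_force: [0.7, -0.4, 1.0]
opening: 0.0002
grip_force: 0.0
```

```bash
python3 -c "
from h import *
st();a=robot.get_image('side')[:,:,::-1];b=robot.get_image('top')[:,:,::-1]
cv2.imwrite('pics/fin.png',np.hstack([cv2.resize(a[100:400,180:560],(480,379)),cv2.resize(b[120:360,160:540],(316,200)).copy() if 0 else cv2.copyMakeBorder(cv2.resize(b[120:360,160:540],(316,200)),0,179,0,0,0)]))"
```

```text
23.05 q [-0.53   0.085  1.93   0.8    0.582  0.456] p [ 0.4932 -0.0499  0.2628] tilt 45.18 az 3.4 y [ 0.034 -0.999 -0.025] F [ 0.7 -0.4  1. ] op 0.0002
```

View pics/fin.png

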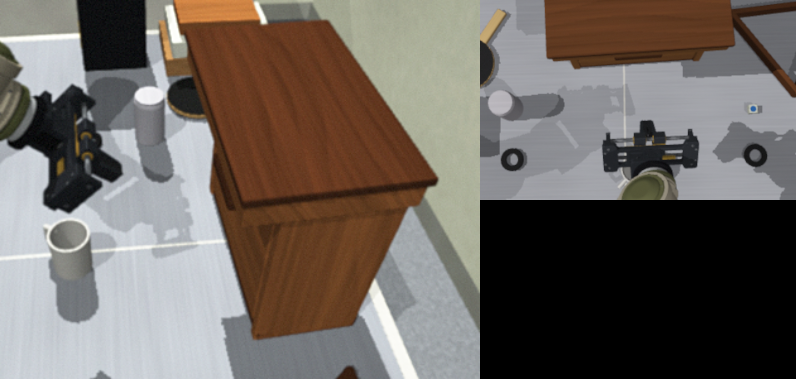

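The final picture shows the door closed flush. Both rings are empty, and the mug, can and chalk are where they were.

```bash
python3 -c "
from bench import robot
print(robot.sign_off())"
```

```text
the job is handed in; nothing more can be done
None
```

Both balls are in the bin and the door is pushed shut; in the final picture it looks flush with the arm clear and the bystanders unmoved. The job was handed in at about 23 s, and sign-off returned no verdict.

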